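# Prise open the case on the screw jack

## Robot

A 7-joint arm with a two-finger parallel gripper is mounted at the origin on the work surface. World frame = base frame: x ahead of the robot, y to its left, z up, the work surface at z = 0. Lengths are in mm, angles in rad, forces in N, time in s.
With the tool pointing down it reaches from about 425 to 1025 mm from the base axis. Payload 9.4 kg.
Tool frame: the origin (TCP) lies on the centre line of the jaws, within the pads' length; the fingertips stand bot.nose_length ahead of it and the grasp point (between the pads) lies 8 mm behind it (bot.nose_length is the distance from the TCP to the fingertips, in mm); z points along the fingers, y is the line along which they close (so a half turn about z gives the same grasp; the last joint's range is limited). The gripper opens to 93 mm and grips with 3 to 60 N. Pads are 15 mm wide; open, the fingers measure 128 mm over their backs; the gripper's body (75 mm by 188 mm) begins 65 mm behind the grasp point.
Start: joints at [1.065, 0.599, -0.003, 1.599, 0.002, 0.943, -0.08], TCP at [301.431, -659.366, 229.618] pointing down, gripper open.
Joint ranges: [-2.57, 2.57], [-0.35, 1.97], [-1.29, 1.29], [0.11, 2.56], [-1.05, 4.19], [0.11, 1.86], [-2.63, 2.63]. Speed limits (rad/s): [2.22, 2.22, 3.01, 3.01, 3.14, 3.14, 3.14].

## Interface

Orientations are given as a rotation vector (axis times angle).
In Python, from rig import bot gives the robot as it stands. The module is installed in compiled form; this text tells all that it offers.
- The arm moves only by the shell command python3 -m crank 'ROWS'. ROWS is JSON, a list of rows, each a list of 7 numbers: the turn, a rotation vector about the tool's x, y, z as a fraction of full scale, then the shift along the tool's x, y, z as a fraction of full scale, then the opening, from -1 (shut) to 1 (fully open). A call has 1 to 20 rows; each row is the pose to reach, as a shift and turn from the pose commanded when the call began, along the tool's axes at that moment; what a row does not reach only later rows make up. Full scale, the value 1, is 150 mm for a shift and 90 degrees for a turn. A row lasts 1/8 s, in which the tool goes at most 62.5 mm and 10.7 degrees, less where a joint would pass 70% of its speed; a pose out of reach is approached as far as the arm can. A call with a number of a shift or a turn outside -1 to 1 is refused whole. A call with a gripper value outside its range is refused whole. The fingers move at their own pace and stop on an object; the grip force is fixed at half the most. Time passes only in rows, so rows that repeat a pose let the fingers close. It gives the time, the measured TCP pose, the force, the opening and the grip force at its end, in the units of the state.
- bot.get_state(): the state, without advancing time (a new reading comes with each control period).
- bot.camera(name): name is "side" or "top" or "wrist"; returns the picture (384x512x3 uint8, blue, green, red); there is no depth.
- bot.camera_params(name): a dict with "mtx" (3x3 intrinsics, pixels), "dist" ([k1, k2, p1, p2, k3] as OpenCV has them; the pictures are not rectified), "rvec" (rotation vector, rad) and "tvec" (3), from world to camera coordinates, as OpenCV has them; the wrist camera has in their place "T_tool_cam" (4x4, takes a point from camera to tool coordinates, whose origin is the TCP and whose axes are the flange's). Camera axes: x right, y down, z forward; pixel columns grow to the right and rows downward; lengths in mm; the calibration is good to about 2 mm. A picture is of the moment at which its call begins: read the wrist's pose just before it. camera_params takes no time and is no camera call.
- bot.finish_job(): hands the job in; it is judged then, once.
The state is a dict: "clock": time; "qpos": joint angles; "dq": joint speeds; "joint_torque": joint torques, N m; "position": TCP position; "tool_rot": TCP orientation; "force": force on the tool from outside, world axes, zero at the start; "moment": the same for the moment, N m; "grip_width": opening from 0.0 (shut) to 1.0 (fully open); "grasp_force": force on a finger pad.
Only numpy, scipy, OpenCV 4.12 (cv2) and the standard library are available. Lean on these libraries where they do the work, as an engineer would, in place of code of your own. Each camera call takes 0.05 s, during which the arm holds its last target. There are 200 camera calls.

## Task

Take the thin pry blade from the rubber mat and use it to lever up the stiff cover of the steel case on the screw jack, then swing the cover back past upright so that it stays open; keep the gripper itself off the cover. Then gently lay the pry blade flat on the mat again, and leave the other things on the bench where they are.

Things in the scene. Friction and masses are not known exactly. Their poses are not given: they have to be found in the camera images.
- jack: crank-driven screw jack of silvery cast steel, fixed: foot 150 x 150 mm, 14 mm high, crank at the far side. Origin: centre of foot's underside; x away from the robot, z up. On its head an open-topped steel case, 140 mm deep (x), 150 mm wide (y), walls 6 mm thick and 50 mm high, stands firm, centred over this origin and turned with it. How far the jack is screwed up differs and is not measured.
- rim_foot (a point): point at bench level straight below the middle of the case's front wall's inner face (x = -64 mm of the jack; outer face -70 mm); axes as the jack's. The case's rim is anywhere from 151 to 175 mm above the bench (feel for it, or look). The shut cover's top is flush with the rim. Under the cover the case is free for 30 mm and more.
- notch_foot (a point): point at bench level straight below the middle of the inner edge of the cover's pry notch (x = -46 mm of the jack); axes as the jack's. The notch, 44 mm wide (y), leaves an 18 mm gap between the front wall and the cover; elsewhere the cover reaches to within 2 mm of the wall. The blade gets over the wall and under the cover only here, tilted tip-down about 35 to 50 degrees.
- hinge_foot (a point): point at bench level straight below the middle of the cover's hinge axis, which runs along the jack's y at x = +62 mm of the jack, 2 mm below the rim
- cover (a joint): angle of the case's cover, a flat 4 mm plate 136 mm wide: 0 = shut, grows as its front edge swings up and back, 1.57 = upright, 2.0 = its stop. About 0.16 kg; the hinge is stiff (0.16 N m of friction; 2 to 4 N lift it at the notch), so the cover stays where it is left.
- pry: pry tool, 188 mm long, 0.18 kg, loose: black plastic handle 100 x 26 x 24 mm and, from its front end, a flat steel blade 88 mm long, 24 mm wide, 4 mm thick, whose middle plane is 12 mm above the handle's underside. Origin: centre of the handle's underside; x along the tool towards the blade, z up out of the handle as it lies on the mat. Its centre of mass is about 27 mm ahead of the origin.
- pry_tip (a point): middle of the end of the pry blade (138 mm ahead of the tool's origin, at half the blade's thickness); axes as the tool's
- mat: grey rubber mat 230 x 100 x 4 mm, fixed on the bench, long side along its x; origin: centre of its underside. The pry tool lies on it, blade pointing away from the robot.
- cube: bystander: green anodized fixture cube, 60 mm; origin centre of underside
- plunger: bystander: stainless toggle plunger, 150 mm long, 56 mm high; origin underside of its foot
- washers: bystander: stack of bronze thrust washers, 50 mm across, 34 mm high; origin centre of underside
- pusher: bystander: rubber-tipped pusher rod, 120 mm long, lying; origin under its middle
- vblock: bystander: steel V-block 70 x 50 x 40 mm; origin centre of underside
- stepblock: bystander: dark step block 60 x 30 x 48 mm; origin centre of underside
- strap: bystander: dark steel clamp strap 110 x 30 x 14 mm; origin centre of underside
Not all that is in view belongs to the job. There is more than one size of the pry; the one meant has the size given above.

How it is judged:
By the outcome, as a careful person would: the job done as asked, in the order asked, and still so for the second after the job is handed in, with the robot touching nothing.
It also fails if it takes over 61 s, if anything falls off the work surface, if the arm or the gripper's body presses on something with over 40 N, if the wrist force passes 120 N, or if a joint passes its speed limit or range.

## Working session

There is one attempt and no reset: what is moved stays moved. The work goes in short steps, Python scripts to look and compute and a shell command to move; the robot and the scene stay as the last step left them, time stands still between calls to the robot, and variables do not carry over. Pictures are saved under pics/ and viewed, at most 10 in all, crops included, and the job is handed in when it is done.

```bash
mkdir -p pics; cat > h.py <<'E'
import numpy as np, cv2
from scipy.spatial.transform import Rotation as R
from rig import bot
def ray(name,uv,st=None):
    p=bot.camera_params(name); K=np.array(p["mtx"],float); d=np.array(p["dist"],float)
    n=cv2.undistortPoints(np.array(uv,float).reshape(-1,1,2),K,d).reshape(-1,2)
    v=np.c_[n,np.ones(len(n))]
    if "rvec" in p:
        Rm=cv2.Rodrigues(np.array(p["rvec"],float))[0]; t=np.array(p["tvec"],float).ravel()
        return -Rm.T@t, v@Rm
    st=st or bot.get_state(); T=np.array(p["T_tool_cam"]); Rt=R.from_rotvec(st["tool_rot"]).as_matrix()
    return Rt@T[:3,3]+np.array(st["position"]), v@(Rt@T[:3,:3]).T
def onz(name,uv,z,st=None):
    o,v=ray(name,uv,st); return o+v*((z-o[2])/v[:,2])[:,None]
def proj(name,P):
    p=bot.camera_params(name)
    return cv2.projectPoints(np.array(P,float).reshape(-1,1,3),np.array(p["rvec"],float),np.array(p["tvec"],float),np.array(p["mtx"],float),np.array(p["dist"],float))[0].reshape(-1,2)
E
python3 - <<'E'
from h import *
for n in("top","side"):
    cv2.imwrite(f"pics/{n}0.png",cv2.resize(bot.camera(n),(800,600),interpolation=cv2.INTER_CUBIC))
    p=bot.camera_params(n); print(n,ray(n,[[256,192]]))
print(bot.get_state()); print(bot.nose_length, np.round(bot.camera_params("wrist")["T_tool_cam"],3))
E
```

```text
top (array([ 396.6334009 ,  -17.13968717, 1077.03602883]), array([[ 0.08886415,  0.00772956, -0.99606667]]))
side (array([ 779.46041381,  562.51580942, 1040.46308848]), array([[-0.25827622, -0.50718249, -0.82238955]]))
{'clock': 0.1, 'qpos': array([ 1.06531131,  0.60005273, -0.00250426,  1.60001585,  0.00176984,
        0.94293411, -0.07980253]), 'dq': array([ 0.00037808, -0.00353223,  0.00069271, -0.00093212,  0.00172885,
        0.0002036 , -0.00097505]), 'joint_torque': array([ 5.20087488e-03, -7.66544151e+01,  1.50179498e+00, -2.52933580e+01,
       -5.23369911e-02,  1.36150833e-02,  2.81545130e-05]), 'position': array([ 301.23191314, -659.00179897,  228.85354274]), 'tool_rot': array([-3.06835465e+00, -6.68109453e-01,  6.66108057e-04]), 'force': array([-0.67649922,  1.25451715,  0.27358335]), 'moment': array([ 0.01154395, -0.03073308,  0.0222161 ]), 'grasp_force': 0.0, 'grip_width': 0.992636720829689}
11.0 [[ 1.0000e-03 -9.5700e-01 -2.9200e-01  8.2240e+01]
 [ 1.0000e+00  1.0000e-03  0.0000e+00 -3.5500e-01]
 [ 0.0000e+00 -2.9200e-01  9.5700e-01 -1.5533e+02]
 [ 0.0000e+00  0.0000e+00  0.0000e+00  1.0000e+00]]
```

View pics/top0.png

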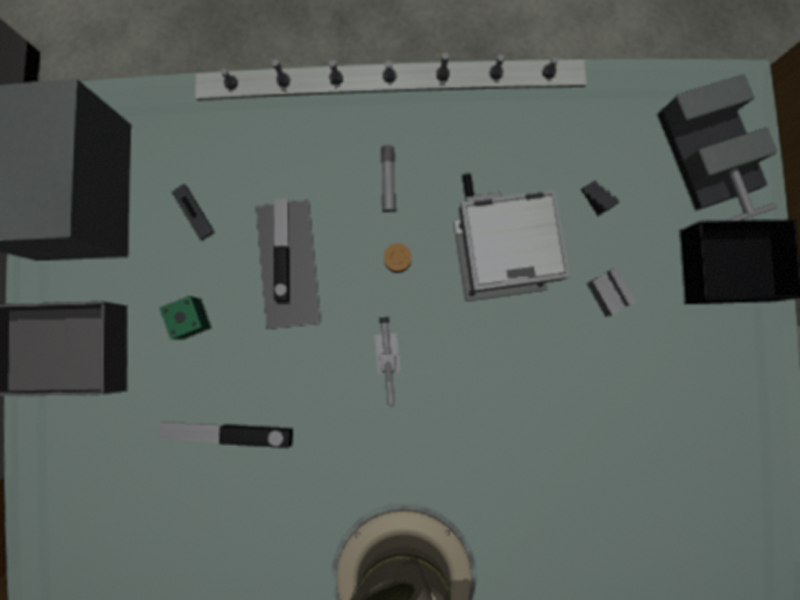

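View pics/side0.png

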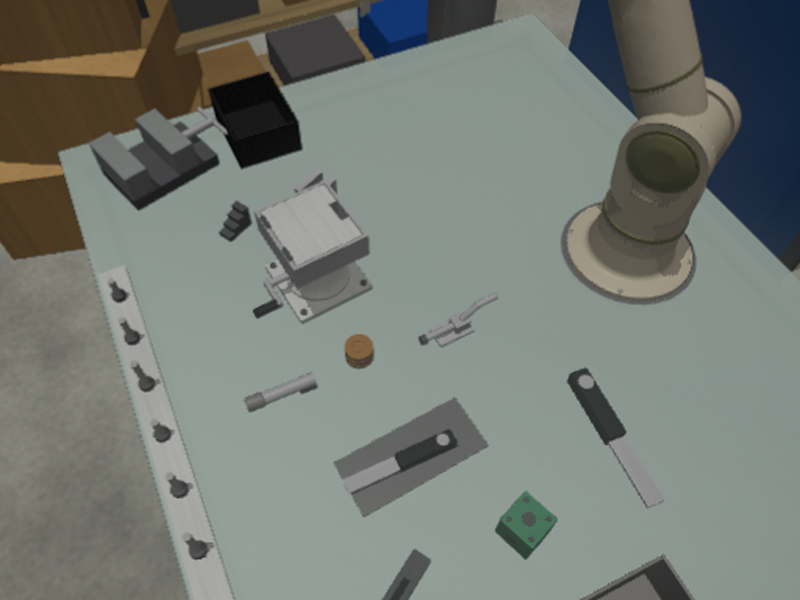

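The top picture shows two pry tools: one on the mat at about (281,250) and a larger-looking one on the bare bench at about (228,435). The task says it lies on the mat, so I choose the first and check its size. The case is at about (515,240) with its notch at (520,272), facing the robot.

```bash
python3 - <<'E'
from h import *
t=bot.camera("top"); s=bot.camera("side"); cv2.imwrite("pics/t.png",t); cv2.imwrite("pics/s.png",s)
a=cv2.resize(t[118:218,155:215],None,fx=5,fy=5,interpolation=cv2.INTER_CUBIC)  # pry
b=cv2.resize(t[110:200,285:370],None,fx=5.5,fy=5.5,interpolation=cv2.INTER_CUBIC)
im=np.zeros((600,800,3),np.uint8); im[:500,:300]=a; im[:495,310:310+467]=b[:495,:467]
cv2.imwrite("pics/c1.png",cv2.convertScaleAbs(im,alpha=1.5))
c=cv2.resize(s[105:210,155:245],None,fx=5.5,fy=5.5,interpolation=cv2.INTER_CUBIC)
cv2.imwrite("pics/c2.png",cv2.convertScaleAbs(c,alpha=1.4))
for z,n,uv in((16,"matpry handle/blade ends",np.array([[281,302],[281,246],[281,201]])*.64),(16,"big",np.array([[292,438],[220,435],[161,430]])*.64)):
    P=onz("top",uv,z);print(n,P.round(),np.linalg.norm(np.diff(P,axis=0),axis=1))
E
```

```text
matpry handle/blade ends [[494. 205.  16.]
 [596. 204.  16.]
 [680. 203.  16.]] [102.0689868   83.54980484]
big [[252. 190.  16.]
 [259. 319.  16.]
 [269. 428.  16.]] [130.10080028 109.28523827]
```

View pics/c1.png

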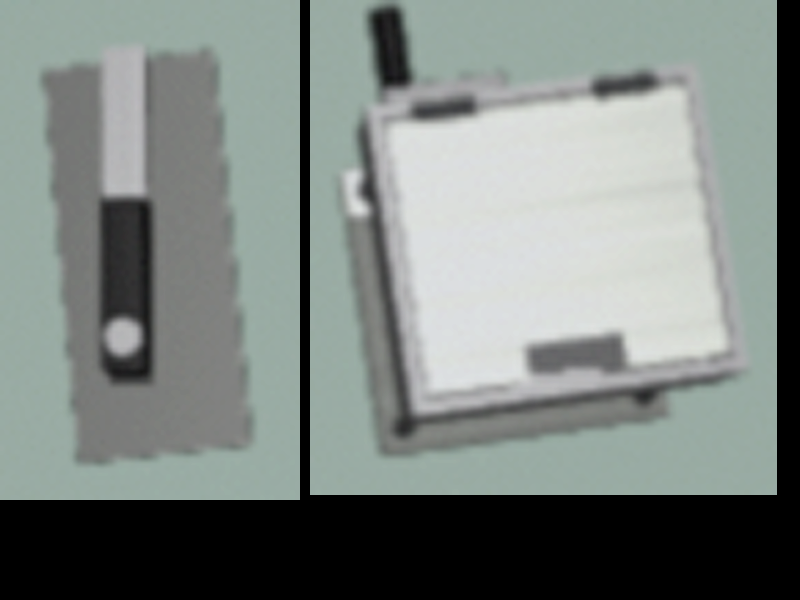

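View pics/c2.png

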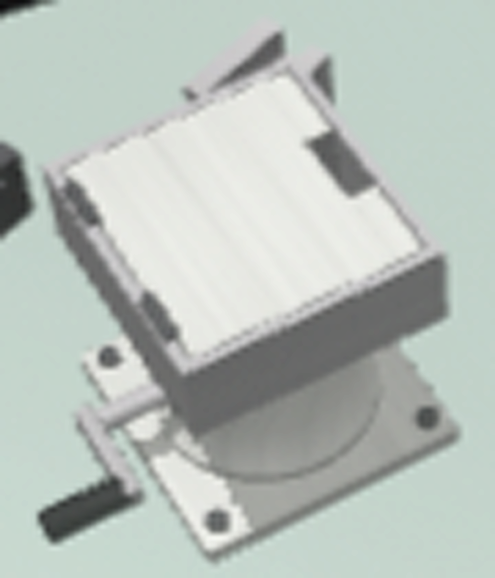

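The crops confirm it: the mat tool's handle is about 100 mm and its blade about 86 mm (the bench tool is 130 and 109 mm). In c1 the case's rim corners are near (408,412), (745,365), (365,108) and (697,70). In c2 they are (443,257), (290,68), (183,370) and (48,170). Next I triangulate them.

```bash
python3 - <<'E'
from h import *
f=lambda a,ox,oy,k:(np.array(a,float)+.5)/k-.5+[ox,oy]
# order: near-left(-x,+y), near-right, far-left, far-right
T=f(np.array([[408,412],[745,365],[365,108],[697,70]])-[310,0],285,110,5.5)
S=f([[443,257],[290,68],[183,370],[48,170]],155,105,5.5)
o1,v1=ray("top",T);o2,v2=ray("side",S)
for a,b in zip(v1,v2):
    L=np.linalg.lstsq(np.c_[a,-b],o2-o1,rcond=None)[0];p=o1+a*L[0];q=o2+b*L[1];print(((p+q)/2).round(1),np.linalg.norm(p-q).round(1))
for h in (151,160,163,167,175):
  for n,U in(("top",T),("side",S)):
    P=onz(n,U,h);c=P.mean(0);d=(P[2]-P[0]+P[3]-P[1])
    print(h,n,c.round(1),"yaw",np.degrees(np.arctan2(d[1],d[0])).round(2),[np.linalg.norm(P[i]-P[j]).round(1) for i,j in((0,1),(2,3),(0,2),(1,3))])
# foot underside/top corner z=14 in side & top
print(onz("top",f(np.array([[383,455],[667,412]])-[310,0],285,110,5.5),14),onz("side",f([[458,434],[212,550]],155,105,5.5),14))
# pry: edges in crop a
g=lambda a:f(a,155,118,5)
print("blade z16",onz("top",g([[125,47],[104,197],[146,197],[104,50],[146,50]]),16))
print("handle z28 rear",onz("top",g([[104,377],[152,380],[102,200],[152,200]]),28))
print("mat",onz("top",g([[42,72],[212,52],[78,462],[250,446]]),4))
E
```

```text
[ 493.9 -123.4  154.8] 0.3
[ 510.9 -275.8  147.9] 0.8
[ 630.5 -109.4  159.7] 0.6
[ 645.3 -260.9  150.4] 1.6
151 top [ 570.8 -192.6  151. ] yaw 5.79 [np.float64(152.4), np.float64(151.8), np.float64(138.8), np.float64(135.8)]
151 side [ 569.6 -193.8  151. ] yaw 4.91 [np.float64(147.4), np.float64(144.3), np.float64(136.8), np.float64(133.9)]
160 top [ 569.1 -190.8  160. ] yaw 5.79 [np.float64(150.9), np.float64(150.3), np.float64(137.5), np.float64(134.4)]
160 side [ 571.7 -186.1  160. ] yaw 4.91 [np.float64(145.9), np.float64(142.9), np.float64(135.4), np.float64(132.6)]
163 top [ 568.6 -190.3  163. ] yaw 5.79 [np.float64(150.4), np.float64(149.8), np.float64(137.0), np.float64(134.0)]
163 side [ 572.4 -183.6  163. ] yaw 4.91 [np.float64(145.4), np.float64(142.4), np.float64(134.9), np.float64(132.1)]
167 top [ 567.8 -189.5  167. ] yaw 5.79 [np.float64(149.8), np.float64(149.1), np.float64(136.4), np.float64(133.4)]
167 side [ 573.4 -180.1  167. ] yaw 4.91 [np.float64(144.7), np.float64(141.7), np.float64(134.3), np.float64(131.5)]
175 top [ 566.3 -188.   175. ] yaw 5.79 [np.float64(
[... 243 characters left out ...]
 -271.92581729   14.        ]] [[ 491.25567594 -119.69908032   14.        ]
 [ 633.90318073 -107.31790566   14.        ]]
blade z16 [[684.60254429 204.15028882  16.        ]
 [597.93823748 216.87739005  16.        ]
 [597.08842796 192.80622774  16.        ]
 [683.32649443 216.30907002  16.        ]
 [682.36607402 192.03369361  16.        ]]
handle z28 rear [[494.21541029 215.22696211  28.        ]
 [491.72685423 188.29289636  28.        ]
 [593.99488602 215.37958481  28.        ]
 [592.9979088  187.05615985  28.        ]]
mat [[674.98383721 255.3636358    4.        ]
 [682.93069014 155.98315397   4.        ]
 [448.46574087 236.06838082   4.        ]
 [454.76139679 137.67099039   4.        ]]
```

```bash
cat >> h.py <<'E'
def tgt(yaw,down):
    """tool rot: x forward at yaw(deg); approach leaned forward by `down` deg from straight down (body towards robot)"""
    return (R.from_euler('z',yaw,degrees=True)*R.from_euler('y',-down,degrees=True)*R.from_euler('x',180,degrees=True))
def rows(steps,start=None):
    """steps: list of (pos,Rot). prints call-relative fractions from start"""
    if start is None:
        s=bot.get_state(); start=(np.array(s["position"]),R.from_rotvec(s["tool_rot"]))
    for p,r in steps:
        d=start[1].inv().apply(np.array(p,float)-start[0])/150; w=(start[1].inv()*r).as_rotvec()/(np.pi/2)
        print(np.round(np.r_[w,d],3).tolist(), "rows>=",round(max(np.linalg.norm(d)*150/62.5,np.linalg.norm(w)*90/10.7),1))
E
python3 - <<'E'
from h import *
rows([((560,-195,330),tgt(5.6,0)),((580,203,120),tgt(0,25))])
E
```

```text
[-0.001, 0.0, 0.211, 2.855, -2.097, -0.671] rows>= 8.7
[-0.06, 0.274, 0.269, 4.08, -4.454, 0.731] rows>= 14.6
```

```bash
python3 -m crank '[[0,0,0.07,0.95,-0.7,-0.224,1],[0,0,0.07,0.95,-0.7,-0.224,1],[0,0,0.07,0.95,-0.7,-0.224,1],[0,0,0.07,0.95,-0.7,-0.224,1]]' && python3 - <<'E'
from h import *
rows([((560,-195,330),tgt(5.6,0))])
E
```

```text
clock: 0.7
position: [390.9, -500.6, 264.2]
tool_rot: [-3.1, -0.509, -0.004]
force: [0.5, -1.2, 0.1]
grip_width: 0.999
grasp_force: 0.0
[-0.0, -0.001, 0.145, 1.721, -1.569, -0.434] rows>= 5.7
```

```bash
python3 -m crank '[[0,0,0.073,0.86,-0.785,-0.217,1],[0,0,0.073,0.86,-0.785,-0.217,1],[0,0,0.073,0.86,-0.785,-0.217,1],[0,0,0.073,0.86,-0.785,-0.217,1]]' && python3 - <<'E'
from h import *
rows([((560,-195,330),tgt(5.6,0))])
E
```

```text
clock: 1.2
position: [475.4, -349.4, 296.4]
tool_rot: [-3.124, -0.329, -0.003]
force: [0.3, -0.7, -0.3]
grip_width: 1.002
grasp_force: 0.0
[-0.0, -0.001, 0.071, 0.767, -0.889, -0.223] rows>= 2.9
```

```bash
python3 -m crank '[[0,0,0.072,0.77,-0.89,-0.22,1],[0,0,0.072,0.77,-0.89,-0.22,1],[0,0,0.072,0.77,-0.89,-0.22,1],[0,0,0.072,0.77,-0.89,-0.22,1],[0,0,0.072,0.77,-0.89,-0.22,1],[0,0,0.072,0.77,-0.89,-0.22,1]]' && python3 - <<'E'
from h import *
import pickle
st=bot.get_state();w=bot.camera("wrist"); pickle.dump(st,open("st1.pkl","wb"));cv2.imwrite("pics/w1raw.png",w)
cv2.imwrite("pics/w1.png",cv2.resize(w,(800,600),interpolation=cv2.INTER_CUBIC))
print(st["position"],R.from_rotvec(st["tool_rot"]).as_matrix().round(3))
E
```

```text
clock: 1.95
position: [557.9, -200.7, 328.3]
tool_rot: [3.138, 0.138, -0.002]
force: [0.4, -0.3, 0.4]
grip_width: 0.999
grasp_force: 0.0
[ 557.88022615 -200.67318086  328.30973284] [[ 0.996  0.087 -0.001]
 [ 0.087 -0.996 -0.001]
 [-0.001  0.001 -1.   ]]
```

View pics/w1.png

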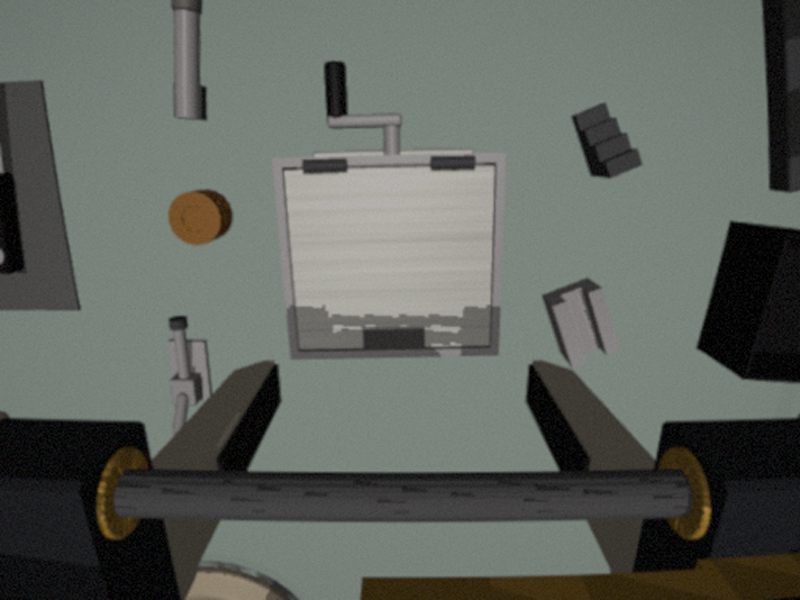

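The wrist picture shows the rim corners at (290,358), (499,355), (274,158) and (505,154), and the notch's inner edge from (363,330) to (424,329).

```bash
python3 - <<'E'
from h import *
import pickle
st=pickle.load(open("st1.pkl","rb"))
U=(np.array([[290,358],[499,355],[274,158],[505,154],[363,330],[424,329]])+.5)*.64-.5
for h in (148,151,154,157,160,165):
    P=onz("wrist",U,h,st);c=P[:4].mean(0);d=P[2]-P[0]+P[3]-P[1];e=P[0]-P[1]+P[2]-P[3]
    print(h,c.round(1),"yaw",np.degrees(np.arctan2(d[1],d[0])).round(1),np.degrees(np.arctan2(-e[0],e[1])).round(1),[np.linalg.norm(P[i]-P[j]).round(1) for i,j in((0,1),(2,3),(0,2),(1,3))],"notch",P[4:].mean(0).round(1),np.linalg.norm(P[4]-P[5]).round(1))
rows([((575,203,130),tgt(0,25))])
E
```

```text
148 [ 567.8 -191.6  148. ] yaw 6.1 6.0 [np.float64(156.1), np.float64(153.5), np.float64(143.8), np.float64(143.9)] notch [ 517.6 -196.8  148. ] 44.6
151 [ 568.4 -191.6  151. ] yaw 6.1 6.0 [np.float64(154.7), np.float64(152.1), np.float64(142.5), np.float64(142.6)] notch [ 518.7 -196.8  151. ] 44.2
154 [ 569.  -191.6  154. ] yaw 6.1 6.0 [np.float64(153.3), np.float64(150.8), np.float64(141.3), np.float64(141.3)] notch [ 519.8 -196.8  154. ] 43.8
157 [ 569.7 -191.6  157. ] yaw 6.1 6.0 [np.float64(151.9), np.float64(149.4), np.float64(140.0), np.float64(140.0)] notch [ 520.9 -196.7  157. ] 43.4
160 [ 570.3 -191.6  160. ] yaw 6.1 6.0 [np.float64(150.5), np.float64(148.0), np.float64(138.7), np.float64(138.7)] notch [ 522.  -196.7  160. ] 43.0
165 [ 571.4 -191.6  165. ] yaw 6.1 6.0 [np.float64(148.2), np.float64(145.7), np.float64(136.5), np.float64(136.6)] notch [ 523.8 -196.6  165. ] 42.4
[-0.012, 0.278, 0.055, 0.35, -2.669, 1.321] rows>= 7.2
```

```bash
python3 -m crank '[[0,0,0,0.12,-1,0.1,1],[0,0,0,0.12,-1,0.1,1],[0,0,0,0.12,-1,0.1,1]]' >/dev/null&& python3 -m crank '[[0,0,0,0.12,-1,0.3,1],[0,0,0,0.12,-1,0.3,1],[0,0,0,0.12,-1,0.3,1],[0,0,0,0.12,-1,0.3,1]]' && python3 - <<'E'
from h import *
rows([((575,203,160),tgt(0,25))])
E
```

```text
clock: 2.88
position: [567.1, 105.5, 267.8]
tool_rot: [-3.138, -0.148, 0.003]
force: [0.3, 0.2, -0.6]
grip_width: 1.001
grasp_force: 0.0
[-0.013, 0.279, 0.059, 0.115, -0.642, 0.719] rows>= 2.4
```

```bash
python3 -m crank '[[-0.013,0.28,0.059,0.115,-0.64,0.72,1],[-0.013,0.28,0.059,0.115,-0.64,0.72,1],[-0.013,0.28,0.059,0.115,-0.64,0.72,1],[-0.013,0.28,0.059,0.115,-0.64,0.72,1],[-0.013,0.28,0.059,0.115,-0.64,0.72,1],[-0.013,0.28,0.059,0.115,-0.64,0.72,1]]' && python3 - <<'E'
from h import *
rows([((575,203,160),tgt(0,25))])
st=bot.get_state();w=bot.camera("wrist"); cv2.imwrite("pics/w2.png",cv2.resize(w,(800,600),interpolation=cv2.INTER_CUBIC))
np.save("st2.npy",[st["position"],st["tool_rot"]])
E
```

```text
clock: 3.62
position: [581.4, 202.7, 171.5]
tool_rot: [3.066, -0.015, 0.661]
force: [0.1, -0.3, -0.1]
grip_width: 0.998
grasp_force: 0.0
[0.005, 0.007, -0.005, -0.071, -0.002, 0.052] rows>= 0.2
```

View pics/w2.png

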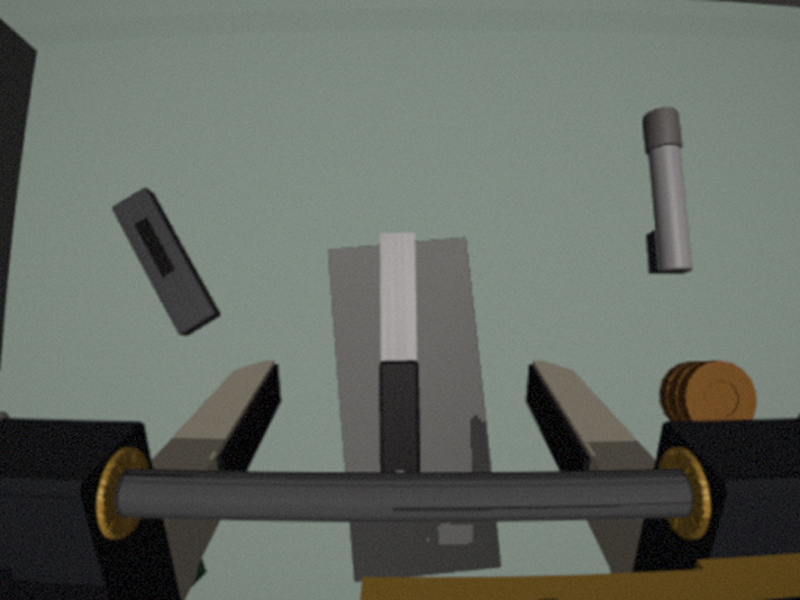

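The pry lies straight along the view: blade tip at (398,233), and the step from blade to handle at (399,362).

```bash
python3 - <<'E'
from h import *
a=np.load("st2.npy");st={"position":a[0],"tool_rot":a[1]}
f=lambda u:(np.array(u,float)+.5)*.64-.5
P=onz("wrist",f([[380,233],[415,233],[379,360],[418,360]]),18,st);print(P.round(1))
print("handle front top",onz("wrist",f([[380,364],[418,364],[380,470],[420,470]]),28,st).round(1))
s=bot.get_state();print(s["position"],s["dq"].round(4))
rows([((575,203.5,60),tgt(0,25)),((575,203.5,19.5),tgt(0,25))])
E
```

```text
[[684.9 217.7  18. ]
 [684.7 193.4  18. ]
 [597.4 218.7  18. ]
 [597.2 192.6  18. ]]
handle front top [[594.7 217.6  28. ]
 [594.4 193.   28. ]
 [527.6 218.   28. ]
 [527.3 192.5  28. ]]
[581.56783455 202.49953847 171.63233113] [ 0.009  -0.0014 -0.0043 -0.0008  0.0089  0.0008  0.0007]
[0.005, 0.007, -0.005, -0.347, -0.009, 0.66] rows>= 1.8
[0.005, 0.007, -0.005, -0.458, -0.009, 0.906] rows>= 2.4
```

```bash
python3 -m crank '[[0.005,0.007,-0.005,-0.32,-0.02,0.66,1],[0.005,0.007,-0.005,-0.32,-0.02,0.66,1],[0.005,0.007,-0.005,-0.32,-0.02,0.66,1],[0.005,0.007,-0.005,-0.32,-0.02,0.66,1]]' && python3 - <<'E'
from h import *
s=bot.get_state();print(s["force"])
rows([((577,205.5,19.5),tgt(0,25))])
E
```

```text
clock: 4.18
position: [600.7, 220.5, 101.3]
tool_rot: [3.057, -0.003, 0.548]
force: [-0.3, -1.1, 0.4]
grip_width: 1.002
grasp_force: 0.0
[-0.34868804 -1.1037255   0.41394624]
[0.023, 0.052, 0.004, -0.338, 0.082, 0.46] rows>= 1.4
```

```bash
python3 -m crank '[[0,0,0,0,0,0,1],[0,0,0,0,0,0,1]]'; python3 -c "
from h import *
s=bot.get_state();print(s['qpos'].round(3),s['dq'].round(3))
rows([((577,205.5,60),tgt(0,25))])"
```

```text
clock: 4.42
position: [600.3, 221.7, 102.1]
tool_rot: [3.058, 0.001, 0.55]
force: [-0.8, -0.5, -0.2]
grip_width: 1.002
grasp_force: 0.0
[-0.737  0.618  0.271  2.158  0.529  0.106 -2.627] [-0.006  0.004 -0.001 -0.003 -0.001  0.001  0.   ]
[0.022, 0.051, 0.005, -0.244, 0.099, 0.213] rows>= 0.8
```

q6 and q7 are at their limits here, so I'll use the half-turned grasp instead, with the camera on the robot's side and less lean.

```bash
python3 - <<'E'
from h import *
rows([((577,205.5,170),tgt(0,0)),((577,205.5,170),tgt(80,0))])
E
```

```text
[0.022, -0.226, 0.0, 0.011, 0.124, -0.474] rows>= 1.9
[0.177, -0.173, -0.878, 0.011, 0.124, -0.474] rows>= 7.7
```

```bash
python3 -m crank '[[0.022,-0.226,0,0.01,0.124,-0.474,1],[0.022,-0.226,0,0.01,0.124,-0.474,1],[0.022,-0.226,0,0.01,0.124,-0.474,1],[0.022,-0.226,0,0.01,0.124,-0.474,1],[0.022,-0.226,0,0.01,0.124,-0.474,1]]' >/dev/null; python3 -m crank '[[0,0,-1,0,0,0,1],[0,0,-1,0,0,0,1],[0,0,-1,0,0,0,1],[0,0,-1,0,0,0,1],[0,0,-1,0,0,0,1],[0,0,-1,0,0,0,1],[0,0,-1,0,0,0,1],[0,0,-1,0,0,0,1],[0,0,-1,0,0,0,1]]'>/dev/null;  python3 -m crank '[[0,0,-1,0,0,0,1],[0,0,-1,0,0,0,1],[0,0,-1,0,0,0,1],[0,0,-1,0,0,0,1],[0,0,-1,0,0,0,1],[0,0,-1,0,0,0,1],[0,0,-1,0,0,0,1],[0,0,-1,0,0,0,1],[0,0,-1,0,0,0,1],[0,0,-1,0,0,0,1]]'
cat >> h.py <<'E'
def tg2(yaw,down): # flipped: tool x towards robot
    return tgt(yaw,down)*R.from_euler('z',180,degrees=True)
E
python3 -c "
from h import *
s=bot.get_state();print(s['qpos'].round(3),s['dq'].round(3))
rows([((577,205.5,70),tg2(0,10)),((577,205.5,19.5),tg2(0,10))])"
```

```text
clock: 7.42
position: [575.2, 207.3, 167.3]
tool_rot: [0.007, -3.14, 0.004]
force: [-0.1, 0.3, 0.0]
grip_width: 1.002
grasp_force: 0.0
[ 0.251  0.81  -1.154  1.88   0.862  1.062  0.308] [ 0.006 -0.009  0.002 -0.01  -0.012  0.001 -0.029]
[-0.001, -0.112, 0.003, -0.013, -0.011, 0.649] rows>= 1.6
[-0.001, -0.112, 0.003, -0.013, -0.01, 0.986] rows>= 2.4
```

```bash
python3 -m crank '[[0,-0.167,0.003,-0.013,-0.01,0.65,1],[0,-0.167,0.003,-0.013,-0.01,0.65,1],[0,-0.167,0.003,-0.013,-0.01,0.65,1],[0,-0.167,0.003,-0.013,-0.01,0.65,1],[0,-0.167,0.003,-0.013,-0.01,0.65,1]]'
python3 -c "
from h import *
s=bot.get_state();print(s['qpos'].round(3),s['dq'].round(3))
rows([((577,205.5,20),tg2(0,15))])"
```

```text
clock: 8.05
position: [579.9, 204.8, 72.7]
tool_rot: [0.007, 2.879, -0.001]
force: [0.2, 0.5, -0.9]
grip_width: 0.998
grasp_force: 0.0
[ 0.097  0.806 -0.915  2.125  1.398  0.761 -0.223] [ 0.008  0.001  0.004  0.006  0.017 -0.    -0.015]
[-0.001, 0.001, -0.003, 0.11, 0.004, 0.334] rows>= 0.8
```

```bash
python3 -m crank '[[0,0,0,0.11,0,0.17,1],[0,0,0,0.11,0,0.334,1],[0,0,0,0.11,0,0.334,1],[0,0,0,0.11,0,0.334,1]]'
python3 -c "
from h import *
s=bot.get_state();print(s['qpos'].round(3),s['force'].round(1))
rows([((577,205.5,19.5),tg2(0,15))])"
```

```text
clock: 8.55
position: [576.4, 204.2, 19.7]
tool_rot: [0.007, 2.879, -0.001]
force: [-0.1, 0.1, 0.9]
grip_width: 1.002
grasp_force: 0.0
[ 0.061  0.888 -0.864  2.152  1.557  0.754 -0.367] [-0.1  0.1  0.9]
[-0.001, 0.0, -0.003, -0.004, 0.009, 0.003] rows>= 0.0
```

Close, then lift 100 mm along world z and look.

```bash
python3 -m crank '[[0,0,0,0,0,0,-1],[0,0,0,0,0,0,-1],[0,0,0,0,0,0,-1],[0,0,0,0,0,0,-1],[0,0,0,0,0,0,-1],[0,0,0,0,0,0,-1],[0,0,0,0,0,0,-1],[0,0,0,0,0,0,-1]]'
python3 -c "
from h import *
s=bot.get_state()
p=np.array(s['position'])
rows([(p+[0,0,140],tg2(0,15)),(p+[0,0,180],tg2(0,-15))])"
```

```text
clock: 9.55
position: [575.8, 204.2, 18.7]
tool_rot: [0.005, 2.88, -0.002]
force: [-0.0, -0.6, -0.1]
grip_width: 0.274
grasp_force: 30.0
[-0.001, 0.0, -0.002, -0.242, -0.001, -0.902] rows>= 2.2
[-0.0, 0.333, -0.002, -0.311, -0.001, -1.159] rows>= 2.9
```

```bash
python3 -m crank '[[0,0,0,-0.03,0,-0.1,-1],[0,0,0,-0.12,0,-0.45,-1],[0,0,0,-0.242,0,-0.9,-1],[0,0,0,-0.242,0,-0.9,-1],[0,0,0,-0.242,0,-0.9,-1],[0,0,0,-0.242,0,-0.9,-1]]'
python3 -c "
from h import *
s=bot.get_state();w=bot.camera('wrist'); np.save('st3.npy',[s['position'],s['tool_rot']])
cv2.imwrite('pics/w3.png',cv2.resize(w,(800,600),interpolation=cv2.INTER_CUBIC))
print(s['qpos'].round(3),s['force'],s['moment'])"
```

```text
clock: 10.3
position: [575.3, 203.4, 156.7]
tool_rot: [0.005, 2.882, -0.004]
force: [0.2, 0.3, -1.9]
grip_width: 0.278
grasp_force: 30.0
[ 1.540e-01  6.740e-01 -9.850e-01  2.079e+00  1.149e+00  7.900e-01
  2.000e-03] [ 0.22041112  0.29339822 -1.91624203] [ 0.06519889  0.18894188 -0.00587703]
```

View pics/w3.png

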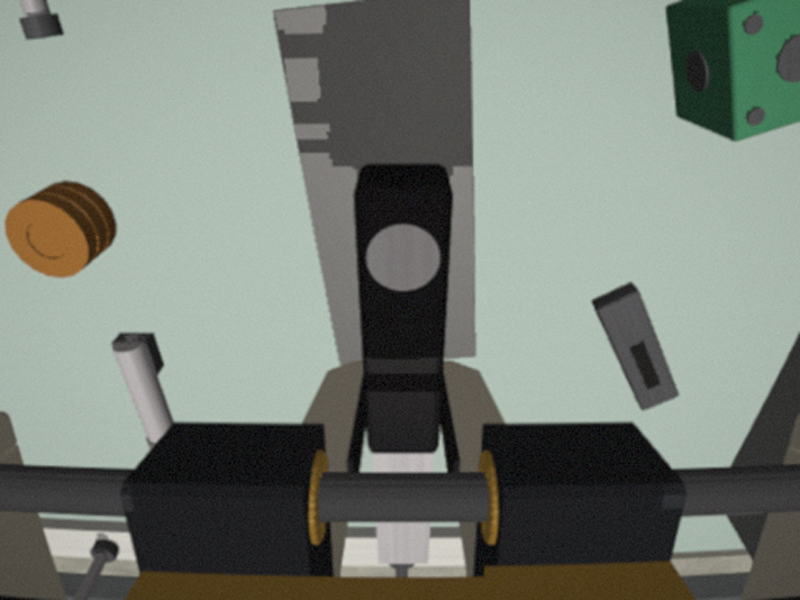

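The tool is held straight in the jaws. Next I work out the moves to the notch.

```bash
cat >> h.py <<'E'
TCP0=np.array([575.8,204.2,18.7]);R0=tg2(0,15);TIP0=np.array([684.8,205.4,16.])
C=np.array([569.6,-191.6]);YAW=6.
def jack(x,y,z,h=156.):  # z relative to rim
    return np.r_[C+R.from_euler('z',YAW,degrees=True).apply([x,y,0])[:2],h+z]
def pose(tip,p,yaw=YAW):
    Q=R.from_euler('z',yaw,degrees=True)*R.from_euler('y',p,degrees=True)
    return tip+Q.apply(TCP0-TIP0),Q*R0
def cur(): # tip position & pitch now, jack frame rel. rim 156
    s=bot.get_state();Q=R.from_rotvec(s["tool_rot"])*R0.inv();t=np.array(s["position"])-Q.apply(TCP0-TIP0)
    d=t-np.r_[C,156];d=R.from_euler('z',-YAW,degrees=True).apply(d);x=Q.apply([1,0,0])
    print("tip jack",d.round(1),"pitch",np.degrees(-np.arcsin(x[2])).round(1),"yaw",np.degrees(np.arctan2(x[1],x[0])).round(1),"F",s["force"].round(1),"M",s["moment"].round(2),"q",s["qpos"].round(2),"t",s["clock"])
E
python3 - <<'E'
from h import *
cur();A=pose(jack(-110,0,57),47);print(A[0],pose(jack(-34.5,0,-24),47)[0])
rows([A])
E
```

```text
tip jack [155.4 381.8  -2.3] pitch 0.1 yaw -0.2 F [ 0.4 -0.2 -1.9] M [ 0.09  0.19 -0.02] q [ 0.15  0.67 -0.99  2.08  1.15  0.79  0.  ] t 10.35
[ 388.36127241 -211.8555678   294.55894905] [ 463.44767551 -203.96366882  213.55894905]
[0.009, 0.52, -0.07, 0.96, -2.776, -1.2] rows>= 7.6
```

```bash
python3 -m crank '[[0,0,0,0.32,-0.92,-0.45,-1],[0,0,0,0.32,-0.92,-0.45,-1],[0,0,0,0.32,-0.92,-0.45,-1],[0,0,0,0.32,-0.92,-0.45,-1]]' >/dev/null;  python3 -m crank '[[0,0,0,0.32,-0.92,-0.4,-1],[0,0,0,0.32,-0.92,-0.4,-1],[0,0,0,0.32,-0.92,-0.4,-1],[0,0,0,0.32,-0.92,-0.4,-1]]'
python3 -c "
from h import *
cur();rows([pose(jack(-110,0,57),25),pose(jack(-110,0,57),47)])"
```

```text
clock: 11.35
position: [448.3, -73.9, 256.6]
tool_rot: [0.013, 2.881, -0.004]
force: [1.4, 0.1, -2.0]
grip_width: 0.276
grasp_force: 30.0
tip jack [1.000e-01 1.185e+02 9.780e+01] pitch 0.1 yaw -0.5 F [ 1.4  0.1 -2. ] M [ 0.09  0.19 -0.01] q [ 1.05  0.36 -1.26  2.29  0.73  0.59  0.83] t 11.35
[-0.004, 0.277, -0.073, 0.532, -0.942, -0.175] rows>= 2.6
[0.01, 0.521, -0.074, 0.313, -0.923, -0.344] rows>= 4.4
```

```bash
python3 -m crank '[[0,0,0,0.4,-0.3,-0.344,-1],[0.005,0.2,-0.03,0.4,-0.6,-0.344,-1],[0.01,0.52,-0.074,0.313,-0.92,-0.344,-1],[0.01,0.52,-0.074,0.313,-0.92,-0.344,-1],[0.01,0.52,-0.074,0.313,-0.92,-0.344,-1],[0.01,0.52,-0.074,0.313,-0.92,-0.344,-1],[0.01,0.52,-0.074,0.313,-0.92,-0.344,-1],[0.01,0.52,-0.074,0.313,-0.92,-0.344,-1]]'
python3 -c "
from h import *
cur();rows([pose(jack(-110,0,57),47),pose(jack(-82,0,27),47)])"
```

```text
clock: 12.35
position: [390.5, -208.2, 294.4]
tool_rot: [0.145, -2.584, 0.041]
force: [1.1, -0.3, -1.4]
grip_width: 0.278
grasp_force: 30.0
tip jack [-107.2    3.9   57.1] pitch 46.8 yaw 6.4 F [ 1.1 -0.3 -1.4] M [ 0.17 -0.84 -0.02] q [ 0.87  0.6  -0.99  1.85  0.45  1.56  1.36] t 12.35
[-0.002, 0.003, 0.004, 0.015, -0.022, 0.008] rows>= 0.1
[-0.002, 0.003, 0.004, -0.249, -0.024, 0.08] rows>= 0.6
```

```bash
python3 -m crank '[[0,0,0,-0.249,-0.024,0.08,-1],[0,0,0,-0.249,-0.024,0.08,-1],[0,0,0,-0.249,-0.024,0.08,-1]]' >/dev/null
python3 - <<'E'
from h import *
cur()
s=bot.get_state();Q=R.from_rotvec(s["tool_rot"])*R0.inv();t=np.array(s["position"])-Q.apply(TCP0-TIP0)
im=[]
# predicted: tip +-12, blade root
P=[t+Q.apply(v) for v in ([0,12,2],[0,-12,2],[-88,12,2],[-88,-12,2])]
for n,(r0,c0) in (("side",(85,165)),("top",(120,270))):
    a=bot.camera(n); k=5
    c=cv2.resize(a[r0:r0+100,c0:c0+78],None,fx=k,fy=k,interpolation=cv2.INTER_CUBIC)
    U=proj(n,P);print(n,U.round(1).tolist())
    for u in U: cv2.circle(c,tuple(int(round(v)) for v in ((u[0]-c0+.5)*k,(u[1]-r0+.5)*k)),2,(0,0,255),-1)
    im.append(cv2.convertScaleAbs(c,alpha=1.4))
cv2.imwrite("pics/c3.png",np.hstack(im))
E
```

```text
tip jack [-83.   -0.4  28.4] pitch 46.8 yaw 6.3 F [ 0.5  0.4 -1.4] M [ 0.09 -0.87 -0.02] q [ 0.83  0.65 -0.96  1.83  0.49  1.54  1.33] t 12.725
side [[227.0, 125.7], [222.5, 120.0], [246.4, 99.1], [241.5, 93.5]]
top [[331.7, 185.1], [341.7, 183.6], [341.5, 209.2], [352.3, 207.7]]
```

View pics/c3.png

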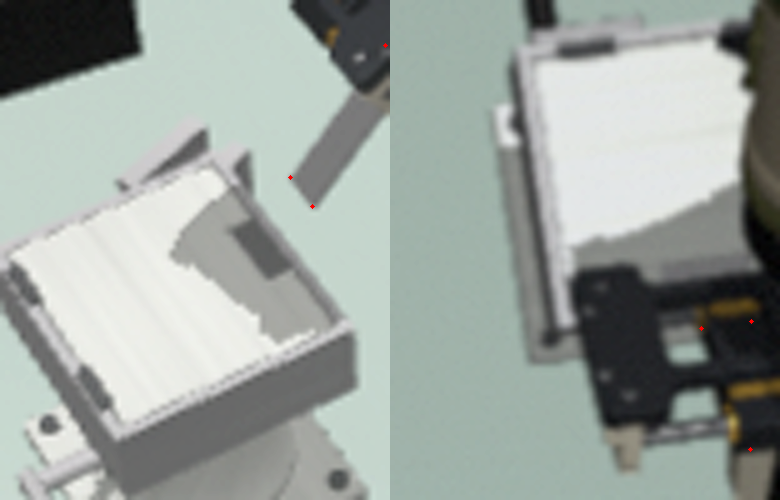

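The projected red tip corners fall right on the blade's corners in the side view, at (290,178) and (312,206), so the tool model holds. Now to bring the tip into the gap and feel downwards.

```bash
python3 - <<'E'
from h import *
rows([pose(jack(-56.4,0,2),47)])
E
```

```text
[-0.002, 0.002, 0.003, -0.245, 0.005, 0.056] rows>= 0.6
```

```bash
python3 -m crank '[[0,0,0.003,-0.12,0.003,0.03,-1],[0,0,0.003,-0.2,0.005,0.05,-1],[0,0,0.003,-0.245,0.005,0.056,-1],[0,0,0.003,-0.245,0.005,0.056,-1],[0,0,0.003,-0.245,0.005,0.056,-1]]' >/dev/null
python3 - <<'E'
from h import *
cur()
rows([pose(jack(-56.4,0,-4),47),pose(jack(-56.4,0,-10),47)])
E
```

```text
tip jack [-55.8   0.3   1.1] pitch 46.9 yaw 6.0 F [ 0.1 -0.3 -2.4] M [ 0.14 -0.83 -0.03] q [ 0.78  0.71 -0.94  1.8   0.51  1.52  1.3 ] t 13.45
[-0.002, 0.002, 0.0, -0.015, -0.002, 0.03] rows>= 0.1
[-0.002, 0.002, 0.0, -0.036, -0.002, 0.064] rows>= 0.2
```

```bash
D='import h;h.cur()'; python3 -m crank '[[0,0,0,-0.008,0,0.016,-1],[0,0,0,-0.015,0,0.03,-1],[0,0,0,-0.015,0,0.03,-1]]' >/dev/null; python3 -c "$D"; python3 -m crank '[[0,0,0,-0.007,0,0.012,-1],[0,0,0,-0.007,0,0.012,-1]]' >/dev/null; python3 -c "$D";  python3 -m crank '[[0,0,0,-0.007,0,0.012,-1],[0,0,0,-0.007,0,0.012,-1]]' >/dev/null; python3 -c "$D"
```

```text
tip jack [-55.9   0.1  -3.7] pitch 46.8 yaw 5.9 F [0.8 0.6 0.8] M [ 0.04 -1.03 -0.02] q [ 0.78  0.72 -0.94  1.8   0.52  1.52  1.29] t 13.825
tip jack [-56.1   0.1  -6. ] pitch 46.8 yaw 6.0 F [ 0.9 -1.   1.9] M [ 0.15 -1.01 -0.02] q [ 0.78  0.72 -0.93  1.81  0.52  1.51  1.29] t 14.075
tip jack [-56.3   0.1  -8.2] pitch 46.8 yaw 6.0 F [ 0.9 -0.4  0.4] M [ 0.13 -1.07  0.02] q [ 0.78  0.72 -0.93  1.81  0.52  1.51  1.29] t 14.325
```

```bash
D='import h;h.cur()'; python3 -m crank '[[0,0,0,0.015,0,-0.025,-1],[0,0,0,0.015,0,-0.025,-1],[0,0,0,0.015,0,-0.025,-1]]' >/dev/null; python3 -c "$D";python3 -m crank '[[0,0,0,0.015,0,-0.025,-1],[0,0,0,0.015,0,-0.025,-1],[0,0,0,0.015,0,-0.025,-1]]' >/dev/null; python3 -c "$D"
python3 - <<'E'
from h import *
s=bot.get_state();Q=R.from_rotvec(s["tool_rot"])*R0.inv();t=np.array(s["position"])-Q.apply(TCP0-TIP0)
P=[t+Q.apply(v) for v in ([0,12,2],[0,-12,2],[-70,12,2],[-70,-12,2])]
r0,c0,k=85,165,7
c=cv2.resize(bot.camera("side")[r0:r0+80,c0:c0+100],None,fx=k,fy=k,interpolation=cv2.INTER_CUBIC)
for u in proj("side",P): cv2.circle(c,tuple(int(round(v)) for v in ((u[0]-c0+.5)*k,(u[1]-r0+.5)*k)),2,(0,0,255),-1)
cv2.imwrite("pics/c4.png",cv2.convertScaleAbs(c,alpha=1.4))
E
```

```text
tip jack [-56.6   0.   -3.8] pitch 46.9 yaw 6.0 F [-0.5 -0.6 -1.2] M [ 0.2  -0.84 -0.02] q [ 0.78  0.72 -0.94  1.8   0.52  1.52  1.29] t 14.7
tip jack [-56.2   0.1   0.7] pitch 46.8 yaw 6.0 F [-0.2  0.4 -2. ] M [ 0.13 -0.85  0.04] q [ 0.79  0.71 -0.94  1.8   0.51  1.52  1.3 ] t 15.075
```

View pics/c4.png

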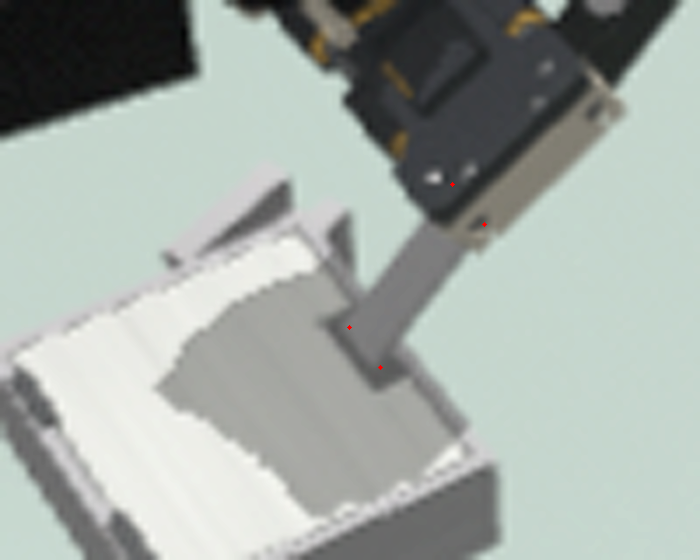

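The blade tip is in the notch gap, centred sideways, and it matches the projection. The rim is at about 157 mm. Next I insert along the blade's own axis.

```bash
python3 - <<'E'
from h import *
print(R0.inv().apply([1,0,0])*10/150, R0.inv().apply([1,0,0])*28/150)
E
D='import h;h.cur()'; python3 -m crank '[[0,0,0,-0.032,0,0.009,-1],[0,0,0,-0.064,0,0.017,-1],[0,0,0,-0.064,0,0.017,-1]]' >/dev/null; python3 -c "$D";python3 -m crank '[[0,0,0,-0.032,0,0.009,-1],[0,0,0,-0.064,0,0.017,-1],[0,0,0,-0.064,0,0.017,-1]]' >/dev/null; python3 -c "$D"
```

```text
[-6.43950551e-02 -5.77304037e-18  1.72546030e-02] [-1.80306154e-01 -1.61645130e-17  4.83128884e-02]
tip jack [-49.2   0.3  -7.1] pitch 46.9 yaw 6.0 F [ 0.1 -0.6 -0.8] M [ 0.11 -0.84  0.04] q [ 0.77  0.73 -0.93  1.79  0.52  1.52  1.29] t 15.5
tip jack [-42.4   0.2 -14.2] pitch 46.9 yaw 6.0 F [ 0.1  0.5 -2. ] M [ 0.16 -0.82 -0.02] q [ 0.76  0.74 -0.93  1.78  0.53  1.52  1.28] t 15.875
```

```bash
D='import h;h.cur()'; python3 -m crank '[[0,0,0,-0.032,0,0.009,-1],[0,0,0,-0.077,0,0.021,-1],[0,0,0,-0.077,0,0.021,-1]]' >/dev/null; python3 -c "$D"
cat >> h.py <<'E'
def lever(th,p,r=96,off=4,hz=-1):
    a=np.radians(th);return pose(jack(62-r*np.cos(a)-off*np.sin(a),0,hz+r*np.sin(a)-off*np.cos(a)),p)
E
python3 -c "
from h import *
rows([lever(0,46),lever(5,45),lever(10,44),lever(15,42),lever(20,40),lever(25,39),lever(30,37)])"
```

```text
tip jack [-34.2   0.3 -23.1] pitch 46.9 yaw 6.0 F [-0.  -0.2 -1. ] M [ 0.17 -0.96 -0.02] q [ 0.75  0.76 -0.92  1.77  0.53  1.51  1.28] t 16.25
[-0.001, -0.01, 0.0, 0.065, -0.002, -0.092] rows>= 0.3
[-0.001, -0.021, 0.0, 0.098, -0.002, -0.128] rows>= 0.4
[-0.001, -0.032, 0.0, 0.126, -0.002, -0.165] rows>= 0.5
[-0.001, -0.054, 0.0, 0.153, -0.002, -0.192] rows>= 0.6
[-0.001, -0.076, 0.0, 0.173, -0.002, -0.221] rows>= 0.7
[-0.001, -0.087, 0.0, 0.187, -0.002, -0.263] rows>= 0.8
[-0.001, -0.11, 0.0, 0.197, -0.002, -0.294] rows>= 0.9
```

```bash
D='import h;h.cur()'; python3 -m crank '[[0,0,0,0.032,0,-0.046,-1],[0,-0.01,0,0.065,0,-0.092,-1],[0,-0.021,0,0.098,0,-0.128,-1],[0,-0.021,0,0.098,0,-0.128,-1]]' >/dev/null; python3 -c "$D"
python3 -c "
from h import *
rows([lever(10,44),lever(15,42),lever(20,40),lever(25,39),lever(30,37),lever(35,35),lever(40,33)])"
```

```text
tip jack [-34.2  -0.    5.2] pitch 44.9 yaw 5.9 F [ 0.1  0.  -2.2] M [ 0.15 -0.86  0.02] q [ 0.78  0.71 -0.94  1.77  0.52  1.51  1.3 ] t 16.75
[-0.002, -0.01, -0.0, 0.019, -0.001, -0.03] rows>= 0.1
[-0.002, -0.032, -0.0, 0.044, -0.001, -0.058] rows>= 0.3
[-0.002, -0.054, -0.0, 0.064, -0.001, -0.087] rows>= 0.5
[-0.002, -0.065, -0.0, 0.076, -0.001, -0.13] rows>= 0.5
[-0.002, -0.087, -0.0, 0.085, -0.001, -0.161] rows>= 0.7
[-0.002, -0.11, -0.0, 0.088, -0.001, -0.191] rows>= 0.9
[-0.002, -0.132, -0.0, 0.085, -0.001, -0.222] rows>= 1.1
```

```bash
D='import h;h.cur()'; python3 -m crank '[[0,-0.01,0,0.019,0,-0.03,-1],[0,-0.032,0,0.044,0,-0.058,-1],[0,-0.054,0,0.064,0,-0.087,-1],[0,-0.065,0,0.076,0,-0.13,-1],[0,-0.087,0,0.085,0,-0.161,-1]]' >/dev/null; python3 -c "$D"
python3 - <<'E'
from h import *
a=cv2.imread("pics/s.png").astype(int);b=bot.camera("side").astype(int)
print("cover/edge pixel columns: old|new gray, side rows 110..185 step5, cols 160..250 step5")
for im in(a,b):
    g=im.mean(2)
    for r in range(85,176,6): print(' '.join('%3d'%g[r,c] for c in range(162,250,5)))
    print()
for th in (0,15,30,45,60):
    t=np.radians(th);print(th,proj("side",[jack(62-126*np.cos(t),y,-1+126*np.sin(t)) for y in(68,-68)]).round(0).tolist())
rows([lever(30,37),lever(35,35),lever(40,33),lever(45,31),lever(50,30),lever(55,28),lever(60,26)])
E
```

```text
tip jack [-22.8   0.2  42.8] pitch 37.0 yaw 6.0 F [-0.3 -0.8 -3.8] M [ 0.05 -0.68  0.01] q [ 0.86  0.63 -1.    1.81  0.51  1.42  1.33] t 17.375
cover/edge pixel columns: old|new gray, side rows 110..185 step5, cols 160..250 step5
 24   8  13  13  12  12 105 142 142 142 142 142 142 142 142 142 143 143
 13  12  12  12  14  14  63 142 142 143 143 143 143 144 143 143 144 143
 12  11  16  14  16  74 143 143 143 143 143 143 143 143 143 143 143 143
 12  48 143 142 142 142 143 142 143 143 143 144 144 143 143 143 143 143
142 143 143 143 143 143 143 143 147 143 144 143 144 144 144 144 144 143
143 143 143 143 143 143 144 143  67 145 145 143 143 144 144 144 144 144
143 143 143 143 143 136 135 135 163 166 137 143 144 143 144 143 144 143
143 143 143 143 139 161 162 162 165 164 166 143 143 143 144 144 143 143
143 142 160 162 162 162 164 165 163 165 124  76 144 143 144 144 143 143
139  68 163 162 164 163 164 167 165 165 166 100 141 144 143 144 143 143
143  74  72 164 165 165 164 166 167 166 166 165 163 158 144 144 144 144
144 137  83 136 164 167 165 163 168 167 166 167 165 158 139 144 144 143
144 14
[... 1305 characters left out ...]
8  78 142 121  74  74  73  76  75  97 117 145 146 146 147
149 149 126 162 147  77  73  74  74  75  95 100 106 118 111 146 146 146

0 [[232.0, 150.0], [208.0, 118.0]]
15 [[230.0, 142.0], [205.0, 110.0]]
30 [[226.0, 136.0], [200.0, 103.0]]
45 [[218.0, 132.0], [192.0, 99.0]]
60 [[208.0, 131.0], [182.0, 96.0]]
[-0.002, 0.001, 0.0, 0.003, -0.002, 0.001] rows>= 0.0
[-0.002, -0.021, 0.0, 0.001, -0.002, -0.03] rows>= 0.2
[-0.002, -0.043, 0.0, -0.006, -0.002, -0.059] rows>= 0.4
[-0.002, -0.065, 0.0, -0.018, -0.002, -0.088] rows>= 0.5
[-0.002, -0.076, 0.0, -0.038, -0.002, -0.126] rows>= 0.6
[-0.002, -0.099, 0.0, -0.06, -0.002, -0.151] rows>= 0.8
[-0.002, -0.121, 0.0, -0.088, -0.002, -0.172] rows>= 1.0
```

The numbers show that the cover is rising: the inside of the case shows and Fz is -3.8. Carrying on along the arc.

```bash
D='import h;h.cur()'; python3 -m crank '[[0,-0.021,0,0.001,0,-0.03,-1],[0,-0.043,0,-0.006,0,-0.059,-1],[0,-0.065,0,-0.018,0,-0.088,-1],[0,-0.076,0,-0.038,0,-0.126,-1],[0,-0.099,0,-0.06,0,-0.151,-1],[0,-0.121,0,-0.088,0,-0.172,-1]]' >/dev/null; python3 -c "$D"
python3 -c "
from h import *
rows([lever(t,p) for t,p in((60,26),(66,24),(72,22),(78,20),(84,18),(90,16),(96,14),(102,12),(107,11))])"
```

```text
tip jack [10.6  0.4 78.8] pitch 26.1 yaw 6.0 F [-1.2 -1.1 -4.3] M [ 0.06 -0.    0.02] q [ 0.94  0.56 -1.06  1.84  0.52  1.26  1.36] t 18.175
[-0.001, -0.001, 0.001, 0.002, -0.003, -0.008] rows>= 0.0
[-0.001, -0.023, 0.001, -0.042, -0.003, -0.027] rows>= 0.2
[-0.001, -0.046, 0.001, -0.091, -0.003, -0.04] rows>= 0.4
[-0.001, -0.068, 0.001, -0.145, -0.003, -0.047] rows>= 0.6
[-0.001, -0.09, 0.001, -0.203, -0.003, -0.048] rows>= 0.8
[-0.001, -0.112, 0.001, -0.264, -0.003, -0.042] rows>= 0.9
[-0.001, -0.135, 0.001, -0.328, -0.003, -0.028] rows>= 1.1
[-0.001, -0.157, 0.001, -0.393, -0.003, -0.008] rows>= 1.3
[-0.001, -0.168, 0.001, -0.449, -0.003, 0.005] rows>= 1.4
```

```bash
D='import h;h.cur()'; python3 -m crank '[[0,-0.023,0,-0.042,0,-0.027,-1],[0,-0.046,0,-0.091,0,-0.04,-1],[0,-0.068,0,-0.145,0,-0.047,-1],[0,-0.09,0,-0.203,0,-0.048,-1],[0,-0.112,0,-0.264,0,-0.042,-1]]' >/dev/null; python3 -c "$D"
python3 -m crank '[[0,-0.023,0,-0.064,0,0.014,-1],[0,-0.045,0,-0.129,0,0.034,-1],[0,-0.056,0,-0.185,0,0.047,-1],[0,-0.056,0,-0.185,0,0.047,-1],[0,-0.056,0,-0.185,0,0.047,-1]]' >/dev/null; python3 -c "$D"
python3 -c "
from h import *
s=bot.get_state();np.save('st4.npy',[s['position'],s['tool_rot']]);print(s['position'])
for n in('side','top'): cv2.imwrite(f'pics/{n}5.png',bot.camera(n))
rows([pose(jack(78,0,85),11),pose(jack(20,0,90),0)])"
```

```text
tip jack [58.2  0.5 94.7] pitch 16.0 yaw 6.1 F [-1.3 -0.7 -2.2] M [0.03 0.36 0.01] q [ 0.98  0.55 -1.09  1.87  0.55  1.09  1.35] t 18.8
tip jack [88.3  0.7 96.7] pitch 11.1 yaw 6.1 F [-0.5 -0.6 -1.4] M [ 0.05 -0.05  0.02] q [ 0.98  0.56 -1.09  1.88  0.59  0.99  1.33] t 19.425
[ 551.57365105 -194.12358343  276.23338708]
[-0.001, -0.001, 0.001, 0.072, -0.003, 0.074] rows>= 0.2
[-0.001, -0.123, 0.001, 0.482, -0.002, 0.151] rows>= 1.2
```

```bash
D='import h;h.cur()'; python3 -m crank '[[0,0,0,0.24,0,0.07,-1],[0,-0.06,0,0.48,0,0.15,-1],[0,-0.123,0,0.8,0,0.1,-1],[0,-0.123,0,0.8,0,0.1,-1],[0,-0.123,0,0.8,0,0.1,-1]]' >/dev/null; python3 -c "$D"
python3 - <<'E'
from h import *
s=bot.get_state();Q=R.from_rotvec(s["tool_rot"])*R0.inv();t=np.array(s["position"])-Q.apply(TCP0-TIP0)
P=[t+Q.apply(v) for v in ([0,12,2],[0,-12,2],[-70,12,2],[-70,-12,2])]
r0,c0,k=50,130,6
c=cv2.resize(bot.camera("side")[r0:r0+95,c0:c0+130],None,fx=k,fy=k,interpolation=cv2.INTER_CUBIC)
def dots(P,col):
    for u in proj("side",P): cv2.circle(c,tuple(int(round(v)) for v in ((u[0]-c0+.5)*k,(u[1]-r0+.5)*k)),3,col,-1)
dots(P,(0,0,255))
for th,col in((90,(255,0,0)),(107,(0,200,0))):
    a=np.radians(th);dots([jack(62-126*np.cos(a),y,-1+126*np.sin(a)) for y in(68,-68)],col)
cv2.imwrite("pics/c5.png",cv2.convertScaleAbs(c,alpha=1.3))
E
```

```text
tip jack [-28.1  -0.8  94.9] pitch -0.0 yaw 6.0 F [ 0.9  0.6 -0.8] M [0.08 0.19 0.04] q [ 1.34  0.42 -1.22  2.22  0.59  0.58  1.41] t 20.15
```

View pics/c5.png

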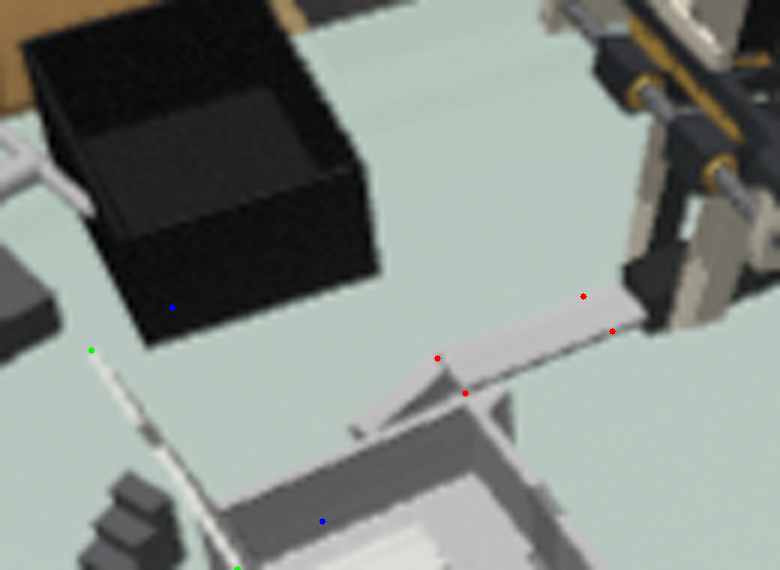

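The cover's front edge sits on the green 107° marks, at (91,350) and (237,568), so it is past upright and staying there. The blade still matches the model, with the tip at (437,358). Back to the mat.

```bash
python3 - <<'E'
from h import *
rows([(TCP0+[0,0,150],R0)])
E
```

```text
[0.016, 0.001, 0.066, -1.041, 2.628, 0.859] rows>= 7.1
```

```bash
python3 -m crank '[[0,0,0,-0.2,0.95,0.1,-1],[0,0,0,-0.2,0.95,0.1,-1],[0,0,0,-0.2,0.95,0.1,-1],[0,0,0,-0.2,0.95,0.1,-1]]' >/dev/null;  python3 -m crank '[[0.016,0,0.066,-0.45,0.95,0.2,-1],[0.016,0,0.066,-0.45,0.95,0.2,-1],[0.016,0,0.066,-0.45,0.95,0.2,-1],[0.016,0,0.066,-0.45,0.95,0.2,-1]]'
python3 -c "
from h import *
cur();rows([(TCP0+[0,0,150],R0),(TCP0+[0,0,60],R0)])"
```

```text
clock: 21.2
position: [509.8, 95.1, 234.4]
tool_rot: [-0.014, 2.879, 0.008]
force: [-0.4, 0.5, -1.3]
grip_width: 0.277
grasp_force: 30.0
tip jack [ 79.2 282.3  75.8] pitch -0.1 yaw 0.6 F [-0.4  0.5 -1.3] M [-0.01  0.24 -0.03] q [ 0.35  0.38 -0.9   2.21  0.79  0.59  0.45] t 21.2
[0.004, 0.001, 0.005, -0.317, 0.721, 0.542] rows>= 2.3
[0.004, 0.001, 0.005, -0.161, 0.718, 1.122] rows>= 3.2
```

```bash
python3 -m crank '[[0.004,0,0.005,-0.2,0.718,0.55,-1],[0.004,0,0.005,-0.2,0.718,0.55,-1],[0.004,0,0.005,-0.2,0.718,0.55,-1],[0.004,0,0.005,-0.1,0.718,0.95,-1],[0.004,0,0.005,-0.1,0.718,0.95,-1],[0.004,0,0.005,-0.1,0.718,0.95,-1]]'
python3 -c "
from h import *
cur();rows([(TCP0+[-20,0,40],R0),(TCP0+[-20,0,5],R0),(TCP0+[-20,0,0],R0)])"
```

```text
clock: 21.95
position: [559.7, 194.8, 101.5]
tool_rot: [0.014, 2.88, -0.008]
force: [0.3, -0.9, -1.3]
grip_width: 0.276
grasp_force: 30.0
tip jack [139.  374.  -57.3] pitch 0.0 yaw -0.6 F [ 0.3 -0.9 -1.3] M [0.12 0.2  0.01] q [-0.08  0.63 -0.62  2.17  1.23  0.52 -0.12] t 21.95
[-0.004, -0.0, -0.006, 0.099, 0.064, 0.269] rows>= 0.7
[-0.004, -0.0, -0.006, 0.16, 0.065, 0.494] rows>= 1.3
[-0.004, -0.0, -0.006, 0.168, 0.065, 0.526] rows>= 1.3
```

```bash
python3 -m crank '[[-0.004,0,-0.006,0.1,0.065,0.27,-1],[-0.004,0,-0.006,0.1,0.065,0.27,-1],[-0.004,0,-0.006,0.14,0.065,0.42,-1],[-0.004,0,-0.006,0.16,0.065,0.494,-1],[-0.004,0,-0.006,0.16,0.065,0.494,-1],[-0.004,0,-0.006,0.16,0.065,0.494,-1]]'
python3 -c "
from h import *
cur();rows([(TCP0+[-20,0,2],R0),(TCP0+[-20,0,0],R0)])"
```

```text
clock: 22.7
position: [556.4, 204.7, 24.3]
tool_rot: [-0.0, 2.878, 0.001]
force: [0.2, -1.0, -1.8]
grip_width: 0.28
grasp_force: 30.0
tip jack [ 136.8  385.3 -134.2] pitch -0.1 yaw 0.0 F [ 0.2 -1.  -1.8] M [0.02 0.22 0.04] q [-0.16  0.76 -0.53  2.21  1.58  0.48 -0.47] t 22.7
[0.0, 0.001, 0.0, 0.01, -0.003, 0.022] rows>= 0.1
[0.0, 0.001, 0.0, 0.014, -0.003, 0.035] rows>= 0.1
```

```bash
D='import h;h.cur()'; for i in 1 2; do :; done; python3 -m crank '[[0,0.001,0,0.005,0,0.012,-1],[0,0.001,0,0.01,0,0.022,-1],[0,0.001,0,0.01,0,0.022,-1]]' >/dev/null; python3 -c "$D"; python3 -m crank '[[0,0,0,0.002,0,0.007,-1],[0,0,0,0.003,0,0.013,-1],[0,0,0,0.003,0,0.013,-1]]' ; python3 -c "$D"
```

```text
tip jack [ 136.3  385.7 -139.3] pitch 0.0 yaw 0.0 F [3.8 0.1 3.5] M [-0.06 -0.57 -0.05] q [-0.16  0.77 -0.52  2.21  1.6   0.48 -0.48] t 23.075
clock: 23.45
position: [555.7, 205.0, 18.4]
tool_rot: [-0.002, 2.879, 0.0]
force: [-0.7, -2.6, 19.7]
grip_width: 0.275
grasp_force: 30.0
tip jack [ 136.2  385.8 -140.2] pitch -0.1 yaw 0.1 F [-0.7 -2.6 19.7] M [-0.53 -0.66 -0.13] q [-0.16  0.77 -0.52  2.21  1.6   0.48 -0.49] t 23.45
```

```bash
python3 -m crank '[[0,0,0,-0.001,0,-0.006,-1],[0,0,0,-0.001,0,-0.006,-1]]'; python3 -m crank '[[0,0,0,0,0,0,-0.3],[0,0,0,0,0,0,0.2],[0,0,0,0,0,0,0.2],[0,0,0,0,0,0,0.2],[0,0,0,0,0,0,0.2]]' >/dev/null; python3 -m crank '[[0,0,0,-0.08,0,-0.3,0.2],[0,0,0,-0.16,0,-0.6,0.2],[0,0,0,-0.24,0,-0.9,0.2],[0,0,0,-0.24,0,-0.9,0.2],[0,0,0,-0.24,0,-0.9,0.2],[0,0,0,-0.24,0,-0.9,0.2]]'
python3 - <<'E'
from h import *
s=bot.get_state();print(s["position"],s["grip_width"])
b=bot.camera("side");a=cv2.imread("pics/s.png")
# blade & handle in side view: dark handle top face, bright blade, within mat neighbourhood
x0,y0,x1,y1=205,245,320,335
g=b[y0:y1,x0:x1].mean(2)
pr=proj("side",[[664.8,205.4,18],[576.8,205.4,18],[574,205.4,28],[476,205.4,28]]);print("pred tip, root, handle front, rear",pr.round(1).tolist())
for nm,m in(("bright",(g>125)&(b[y0:y1,x0:x1].std(2)<4)),("dark",g<50)):
    n,l,st,c=cv2.connectedComponentsWithStats(m.astype(np.uint8))
    for i in range(1,n):
        if st[i,4]>60: print(nm,st[i],(c[i]+[x0,y0]).round(1), cv2.minAreaRect(np.argwhere(l==i)[:,::-1].astype(np.float32)+np.float32([x0,y0])))
cv2.imwrite("pics/end_side.png",b)
d=np.abs(b.astype(int)-a.astype(int)).max(2)>35
n,l,st,c=cv2.connectedComponentsWithStats(d.astype(np.uint8))
print("changes",[(st[i,:4].tolist(),int(st[i,4])) for i in range(1,n) if st[i,4]>25])
E
```

```text
clock: 23.7
position: [555.4, 205.0, 18.5]
tool_rot: [-0.002, 2.88, 0.0]
force: [1.7, -1.7, 10.8]
grip_width: 0.28
grasp_force: 30.0
clock: 25.08
position: [554.3, 204.5, 156.1]
tool_rot: [-0.002, 2.884, -0.001]
force: [-1.0, -0.6, -1.0]
grip_width: 0.604
grasp_force: 0.0
[554.34429976 204.46250571 156.13769037] 0.6035693846669149
pred tip, root, handle front, rear [[228.5, 306.9], [261.3, 291.9], [262.4, 289.9], [297.7, 273.8]]
bright [ 22  44  36  23 347] [244.4 299.9] ((244.54452514648438, 299.79791259765625), (9.848509788513184, 35.7525749206543), 65.55604553222656)
dark [59 41 26 12 61] [275.6 291. ] ((276.1634216308594, 290.7707214355469), (2.5143489837646484, 27.308624267578125), 65.224853515625)
changes [([251, 0, 118, 281], 9334), ([379, 0, 13, 18], 146), ([403, 0, 36, 42], 541), ([440, 0, 6, 24], 34), ([230, 3, 7, 8], 42), ([386, 19, 14, 34], 139), ([389, 49, 89, 86], 1257), ([450, 85, 14, 27], 130), ([400, 88, 49, 37], 628), ([163, 118, 52, 26], 502), ([219, 139, 12, 13], 76), ([359, 139, 8, 31], 96), ([171, 145, 35, 14], 113), ([366, 147, 23, 34], 346), ([187, 152, 28, 17], 226), ([423, 171, 13, 6], 45), ([274, 276, 19, 10], 98), ([252, 288, 12, 13], 100)]
```

The blade is where predicted: seen at (244.4,299.9), expected (244.9,299.4). The tool is flat on the mat, the gripper is clear, and I hand in.

```bash
python3 -c "
from rig import bot
print(bot.finish_job())"
```

```text
the job is handed in; nothing more can be done
None
```

The pry blade levered the cover up and swung it back to about 107°, where it stayed; the tool is flat on the mat again (about 20 mm nearer the robot, to keep its tip on), no bystander was knowingly touched, though I did not recheck each one, and the job was handed in at about 25 s.

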